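# Clamp a tumbler mouth-down for engraving its base

## Task

The underside of the plain steel tumbler is to be engraved next. Turn the tumbler over and stand it mouth-down on the holder's steel plate, midway across the width of the two wooden jaws and between them, then slide the movable jaw up until the tumbler is held snugly between both jaws, without squeezing it hard. Do not drop the tumbler, and leave everything else on the bench where it is; the grooved wooden cradle may be used to lay the tumbler on its side.

Things in the scene. Friction and masses are not known exactly. Their poses are not given: they have to be found in the camera images.
- cup: the tumbler: plain straight steel cup, 58 mm outside diameter, 90 mm tall, wall 3 mm, bottom 5 mm thick, about 0.18 kg; origin at the centre of the underside of its bottom, z points from bottom to mouth; starts standing mouth-up on the bench
- cradle: fixed wooden block with a shallow groove on top along its x, 60 mm long (foot 90 mm), groove part 51 mm wide over all, its two upper edges 39 mm above the bench; a tumbler laid on its side along the groove has its axis 60 mm above the bench over the block's middle, and sticks out 15 mm at each end if centred; fingers pass beside the block; origin at the centre of its underside
- holder: fixed clamping holder: dark steel plate 240 mm long (x from -175 to +65 mm), 70 mm wide, its top 12 mm above the bench; fixed wooden jaw 60 mm wide at the +x end, its face at x = +29 mm looking to -x, its top 42 mm above the bench; a tumbler touching the fixed jaw has its axis at x = 0; y = 0 is midway across the jaws; origin on the bench under that point
- jaw (a joint): movable wooden jaw on the holder's plate, 60 mm wide, 42 mm long, its top 41 mm above the bench; the value is its travel along the holder's +x, 0 to 0.09 m; its face is at x = -0.109 m + value in the holder's frame, so it meets a tumbler that touches the fixed jaw at 0.080; slides against about 2 N of friction and stays where it is left
- jaw_grip (a point): point in the upright steel tab on the movable jaw: tab 14 mm along the slide (holder's x), 22 mm across it, upper 32 mm of it stand free above the jaw, its top 72 mm above the bench; this point is on its mid-axis 59 mm above the bench
- goblet: small footed brass goblet, 45 mm tall, 42 mm wide, standing; bystander; origin under its foot
- bowl: white ceramic bowl, 60 mm wide, 24 mm high; bystander; origin under its foot
- brush: bench brush about 150 mm long lying on the bench along its x; bystander; origin under its middle
- driver: screwdriver about 150 mm long lying on the bench along its x; bystander; origin under its middle

How it is judged (in metres and radians):
On the way:
1. the tumbler stands mouth-down and let go on the holder's plate between the jaws (angle between cup's own z axis and vertical above 3.05 rad and z of cup in the frame of holder between 0.097 and 0.106 m and y of cup in the frame of holder between -0.015 and 0.015 m and linear speed of cup below 0.03 m/s and x of cup in the frame of holder between -0.08 and 0.008 m and contact force between the fingers and cup below 0.05 N), for 0.2 s.
At the end, for the whole second after the job is handed in: The tumbler rests mouth-down (within about 5 degrees) on the holder's plate, within 15 mm of the middle of the jaws' width and 6 mm of its place against the fixed jaw, at rest, and the movable jaw is closed to within 3 mm of it (jaw value above 0.077 m) (angle between cup's own z axis and vertical above 3.05 rad and z of cup in the frame of holder between 0.097 and 0.106 m and y of cup in the frame of holder between -0.015 and 0.015 m and linear speed of cup below 0.03 m/s and angular speed of cup below 0.05 rad/s and value of joint jaw above 0.077 m and x of cup in the frame of holder between -0.006 and 0.006 m); the robot touches nothing.
It fails at once if the tumbler is dropped (falls free faster than 0.7 m/s) (linear speed of cup above 0.7 m/s and contact force between the fingers and cup below 0.05 N).
It fails at once if the jaw squeezes the tumbler with more than 40 N (contact force between jaw and cup above 40 N).
It fails at once if a bystander (goblet, bowl, brush or screwdriver) is moved more than 30 mm (distance of any of goblet, bowl, brush, driver from where it was at the start of the episode above 0.03 m).
It also fails if it takes over 67 s, if anything falls off the work surface, if the arm or the gripper's body presses on something with over 40 N, if the wrist force passes 120 N, or if a joint passes its speed limit or range.

## Robot

A 6-joint arm with a two-finger parallel gripper is mounted at the origin on the work surface. World frame = base frame: x ahead of the robot, y to its left, z up, the work surface at z = 0. Lengths are in m, angles in degrees, forces in N, time in s.
With the tool pointing down it reaches from about 0.375 to 0.9 m from the base axis. Payload 3.1 kg.
Tool frame: the origin (TCP) lies on the centre line of the jaws, within the pads' length; the fingertips stand 19 mm ahead of it and the grasp point (between the pads) is the TCP (tips_ahead is the distance from the TCP to the fingertips, in m); z points along the fingers, y is the line along which they close (so a half turn about z gives the same grasp; the last joint's range is limited). The gripper opens to 87 mm and grips with 3 to 60 N. Pads are 19 mm wide; open, the fingers measure 117 mm over their backs; the gripper's body (75 mm by 190 mm) begins 51 mm behind the grasp point.
Start: joints at [-84.425, 30.224, 82.088, -0, 67.689, -10.227], TCP at [0.17, -0.601, 0.242] pointing down, gripper open.
Joint ranges: [-176.69, 176.69], [-43.24, 126.21], [12.49, 139.97], [-82, 262], [0, 151.66], [-163.58, 163.58]. Speed limits (degrees/s): [159.86, 159.86, 180, 180, 180, 180].

## Interface

Orientations are given as a 3x3 rotation matrix whose columns are the frame's x, y, z axes.
In Python, from rig import read_state, capture, hand_in, trace, landmark_of, tips_ahead gives the robot as it stands.
- The arm moves only by the shell command python3 -m jog 'ROWS'. ROWS is JSON, a list of rows, each an object of numbers: "tx", "ty", "tz": the shift along the tool's x, y, z in cm; "roll": the turn about the tool's z in rad; "jaw": the opening, from 0 (shut) to 1 (fully open). A call has 1 to 8 rows; each row shifts and turns the commanded pose from where the row before left it, along the tool's axes as they then stand; what a row does not reach is not made up. A row lasts 1/10 s, in which the tool goes at most 50 mm and 8.59 degrees, less where a joint would pass 70% of its speed; a pose out of reach is approached as far as the arm can. A call with a gripper value outside its range is refused whole. The fingers move at their own pace and stop on an object; the grip force is fixed at half the most. Time passes only in rows, so rows that do not move let the fingers close. It gives the time, the measured TCP pose, the force, the opening and the grip force at its end, in the units of the state.
- read_state(): the state, without advancing time (a new reading comes with each control period).
- capture(name): name is "side" or "top" or "wrist"; returns a dict with "img" (400x640x3 uint8, red, green, blue), "vertical_fov" (degrees; the focal length in pixels is half the picture's height over the tangent of half this angle, whatever the lens; pixels are square), "cx", "cy" (the principal point, pixels), "cam_to_world" (4x4, takes a point from camera to world coordinates); the wrist camera has in their place "tool_from_camera" (4x4, takes a point from camera to tool coordinates, whose origin is the TCP and whose axes are the flange's). Camera axes: x right, y up, looking along -z (the intrinsics and any distortion apply to the point x, -y, -z); pixel columns grow to the right and rows downward; lengths in m; the calibration is good to about 2 mm. The wrist camera is an equidistant fisheye: a pixel r from the principal point sees the ray r / f radians off the axis. A picture is of the moment at which its call begins: read the wrist's pose just before it. There is no depth.
- hand_in(): hands the job in; it is judged then, once.
Trained networks look in the newest picture that a camera, given by its name, has taken for a name from the list of things; names that differ only in an ending like _2 or _b are one class to them, and where a whole thing is asked for, a point or a joint stands for the part that bears it (a point fixed in the world has none). Each returns a list of dicts, best first, with "p" (0 to 1); they miss things now and then, are a little off and sometimes report something else, mostly with a low value. They report only what shows in the picture. A call takes as long as a camera call.
- trace(camera, thing): "pixels" (400x640 bool, what is visible of it) and "bbox" ([left, top, width, height] in pixels, round what is visible of it).
- landmark_of(camera, thing): "point" ([row, column] in pixels: a listed point, or the origin of a listed thing).
The state is a dict: "time_s": time; "joint_positions": joint angles; "qvel": joint speeds; "tau": joint torques, N m; "position": TCP position; "tcp_rot": TCP orientation; "force": force on the tool from outside, world axes, zero at the start; "moment": the same for the moment, N m; "opening": opening from 0.0 (shut) to 1.0 (fully open); "grasp_force": force on a finger pad.
Only numpy, scipy, OpenCV 4.12 (cv2) and the standard library are available. Lean on these libraries where they do the work, as an engineer would, in place of code of your own. Each camera call takes 0.05 s, during which the arm holds its last target. There are 200 camera calls.

## Working session

There is one attempt and no reset: what is moved stays moved. The work goes in short steps, Python scripts to look and compute and a shell command to move; the robot and the scene stay as the last step left them, time stands still between calls to the robot, and variables do not carry over. Pictures are saved under pics/ and viewed, at most 10 in all, crops included, and the job is handed in when it is done.

```bash
ls; mkdir -p pics; cat > h.py <<'E'
import numpy as np, cv2
from rig import *
def save(c,n): cv2.imwrite('pics/'+n,cv2.cvtColor(c['img'],cv2.COLOR_RGB2BGR))
def ray(c,row,col):
    f=200/np.tan(np.radians(c['vertical_fov'])/2); T=np.array(c['cam_to_world'])
    d=T[:3,:3]@np.array([(col-c['cx'])/f,-(row-c['cy'])/f,-1]); return T[:3,3],d
def at_z(c,row,col,z):
    o,d=ray(c,row,col); return o+d*(z-o[2])/d[2]
def tri(a,b):
    (o1,d1),(o2,d2)=a,b; d1=d1/np.linalg.norm(d1); d2=d2/np.linalg.norm(d2)
    s=np.linalg.lstsq(np.c_[d1,-d2],o2-o1,rcond=None)[0]
    p,q=o1+s[0]*d1,o2+s[1]*d2; return (p+q)/2,np.linalg.norm(p-q)
E
python3 - <<'E'
from h import *
np.set_printoptions(precision=4,suppress=True)
s=read_state();print(s['time_s'],s['position'],s['tcp_rot'],tips_ahead)
C={n:capture(n) for n in('side','top')}
for n in C: save(C[n],n+'0.png');print(n,C[n]['vertical_fov'],np.array(C[n]['cam_to_world'])[:3])
for t in ['cup','cradle','holder','jaw_grip','jaw','goblet','bowl','brush','driver']:
    R={}
    for n in C:
        L=landmark_of(n,t) if t!='jaw' else []
        M=trace(n,t)
        if L: R[n]=ray(C[n],*L[0]['point'])
        print(t,n,[(np.round(l['point']),round(l['p'],2)) for l in L[:2]],[(m['bbox'],round(m['p'],2)) for m in M[:2]], at_z(C[n],*L[0]['point'],0.059 if t=='jaw_grip' else 0) if L else '')
    if len(R)==2: print('   tri',*tri(R['side'],R['top']))
E
```

```text
pics
0.0 [ 0.1701 -0.6007  0.2406] [[ 0.9622  0.2723 -0.0002]
 [ 0.2723 -0.9622  0.0021]
 [ 0.0004 -0.0021 -1.    ]] 0.019
side 53.797722704096735 [[-0.9079  0.183  -0.3771  0.2367]
 [-0.4188 -0.4338  0.7977  0.6323]
 [-0.0176  0.8822  0.4705  0.4567]]
top 55.6479335074365 [[-0.0142  0.9918 -0.1273  0.4264]
 [-0.9998 -0.0125  0.0139  0.0028]
 [ 0.0122  0.1275  0.9918  0.9819]]
cup side [(array([331., 201.]), 0.64)] [([168.5, 271.6, 50.7, 74.1], 0.96)] [0.5816 0.3128 0.    ]
cup top [(array([157., 428.]), 0.5)] [([429.7, 184.3, 28.0, 16.9], 0.74), ([174.0, 167.2, 34.5, 29.6], 0.72)] [ 0.646  -0.2952  0.    ]
   tri [ 0.9018 -0.2845 -0.5753] 0.4462938885304864
cradle side [(array([226., 276.]), 0.57)] [([254.7, 202.1, 41.5, 31.9], 0.93)] [0.6263 0.0061 0.    ]
cradle top [(array([168., 317.]), 0.76)] [] [ 0.6209 -0.001   0.    ]
   tri [ 0.6251  0.0007 -0.0034] 0.007839250091071339
holder side [] [([293.1, 150.2, 91.1, 30.9], 0.83)] 
holder top [(array([155., 428.]), 0.6)] [([410.5, 130.3, 47.8, 89.3], 0.95)] [ 0.6506 -0.2973  0.    ]
jaw_grip side [(array([153., 364.]), 0.91)] [([352.
[... 612 characters left out ...]
 top [(array([161., 261.]), 0.71)] [([249.1, 147.5, 23.1, 19.7], 0.98), ([429.0, 182.5, 30.0, 20.0], 0.53)] [0.6408 0.1472 0.    ]
   tri [0.6403 0.1468 0.0052] 0.0013131339812040592
brush side [(array([289., 330.]), 0.93)] [([288.3, 264.4, 85.2, 40.7], 0.98)] [ 0.4386  0.1458 -0.    ]
brush top [(array([237., 256.]), 0.9)] [([251.0, 210.0, 18.9, 61.7], 0.65)] [0.4411 0.1567 0.    ]
   tri [0.4382 0.1546 0.0075] 0.005929127470404818
driver side [(array([211., 391.]), 0.88)] [([359.5, 204.5, 65.0, 13.8], 0.96)] [ 0.4144 -0.1593  0.    ]
driver top [(array([247., 378.]), 0.59)] [([373.8, 217.8, 12.1, 61.2], 0.81)] [ 0.4107 -0.1566  0.    ]
   tri [ 0.4121 -0.1559  0.0023] 0.0029761258658666913
```

```bash
python3 - <<'E'
import cv2
a=cv2.imread('pics/top0.png');cv2.imwrite('pics/topc.png',cv2.resize(a[110:290,150:490],None,fx=2.35,fy=2.35,interpolation=cv2.INTER_CUBIC))
E
```

```text
(no output)
```

View pics/side0.png

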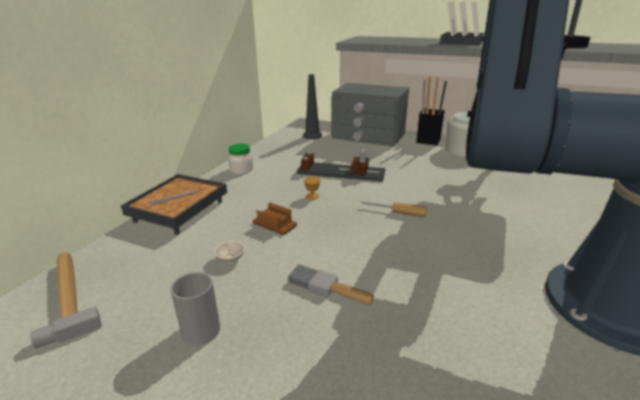

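View pics/topc.png

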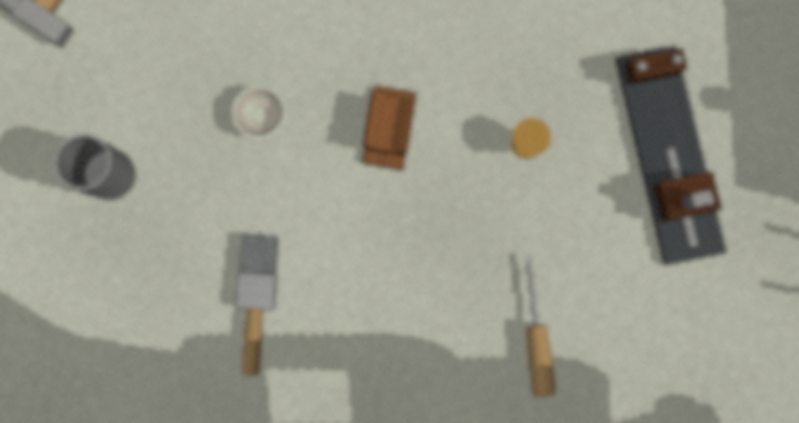

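The top view shows the cup on the left, with its rim at about crop (85,163). The holder is on the right, with the fixed jaw far away at crop (655,63) and the movable jaw near at (690,195). The tool can only roll about the vertical. So my plan is to pinch the cup across its middle and turn it between the pads by pushing it against the fixed jaw's edge.

```bash
python3 - <<'E'
from h import *
from scipy.optimize import minimize
from scipy.spatial import ConvexHull
np.set_printoptions(precision=4,suppress=True)
C={n:capture(n) for n in('side','top')}
def proj(c,P):
    f=200/np.tan(np.radians(c['vertical_fov'])/2);T=np.linalg.inv(np.array(c['cam_to_world']))
    q=P@T[:3,:3].T+T[:3,3];return np.c_[c['cx']-f*q[:,0]/q[:,2],c['cy']+f*q[:,1]/q[:,2]]
M={}
for n in C:
    m=[t for t in trace(n,'cup') if t['bbox'][0]<300]; M[n]=m[0]['pixels'] if m else None; print(n,m and m[0]['bbox'])
a=np.linspace(0,2*np.pi,60)
def cost(p,ks=M):
    s=0
    for n in ks:
        if M[n] is None: continue
        P=np.vstack([np.c_[p[0]+.029*np.cos(a),p[1]+.029*np.sin(a),0*a+z] for z in(0,.09)])
        q=proj(C[n],P); im=np.zeros((400,640),np.uint8);cv2.fillConvexPoly(im,cv2.convexHull((q*16).round().astype(np.int32)),1,shift=4)
        s+=1-(im.astype(bool)&M[n]).sum()/(im.astype(bool)|M[n]).sum()
    return s
for ks in(['side'],['top'],['side','top']):
    r=minimize(cost,[.585,.33],args=(ks,),method='Nelder-Mead',options=dict(initial_simplex=[[.585,.33],[.62,.33],[.585,.36]],xatol=2e-4));print('cup',ks,r.x,r.fun)
c=C['top']
g=lambda x,y,z:at_z(c,110+(y+.5)/2.35-.5,150+(x+.5)/2.35-.5,z)
tl,bl,br=g(617,58,.012),g(664,264,.012),g(725,250,.012)
print(tl,bl,br,np.linalg.norm(tl-bl),np.linalg.norm(br-bl),np.degrees(np.arctan2(*(tl-bl)[[1,0]])))
print('fixed jaw top mid',g(655,55,.042), 'goblet',g(531,138,.045))
ex=(tl-bl)/np.linalg.norm(tl-bl); ey=np.array([-ex[1],ex[0],0])
print('origin',bl+.175*ex-.035*ey, tl-.065*ex-.035*ey)
E
```

```text
side [167.1, 271.2, 53.0, 75.7]
top [174.9, 168.7, 33.1, 28.9]
cup ['side'] [0.5844 0.3103] 0.03226913834534839
cup ['top'] [0.5798 0.3137] 0.04805194805194801
cup ['side', 'top'] [0.5802 0.3136] 0.13535626326818107
[ 0.7044 -0.2539  0.012 ] [ 0.4727 -0.295   0.012 ] [ 0.4871 -0.3628  0.012 ] 0.2353493091143052 0.0693033038148929 10.044731236745776
fixed jaw top mid [ 0.6988 -0.2877  0.042 ] goblet [ 0.6078 -0.1488  0.045 ]
origin [ 0.6511 -0.2989  0.012 ] [ 0.6465 -0.2997  0.012 ]
```

```bash
python3 -m jog '[{"roll":0.08,"tz":-3},{"tx":4.4,"ty":-1.5},{"tx":4.4,"ty":-1.5},{"tx":4.4,"ty":-1.5},{"tx":4.4,"ty":-1.5},{"tx":4.4,"ty":-1.5},{"tx":4.4,"ty":-1.5},{"tx":4.4,"ty":-1.5}]'; python3 -m jog '[{"tx":4.4,"ty":-1.5},{"tx":4.4,"ty":-1.5},{"tx":4.4,"ty":-1.5},{},{},{}]'
python3 - <<'E'
from h import *
np.set_printoptions(precision=4,suppress=True)
s=read_state();print(s['position'],s['tcp_rot'],s['joint_positions'])
c=capture('wrist');save(c,'w1.png');print({k:np.array(v) for k,v in c.items() if k!='img'})
c=capture('top');save(c,'t1.png')
for t in('jaw_grip','holder'):
  for n in('wrist','top'):print(t,n,[(l['point'],l['p']) for l in landmark_of(n,t)[:2]])
E
```

```text
[ 0.1702 -0.6014  0.2415] [[ 0.9622  0.2723  0.    ]
 [ 0.2723 -0.9622 -0.    ]
 [ 0.      0.     -1.    ]] [-84.4237  30.2247  82.0854   0.0017  67.6894 -10.2277]
{'vertical_fov': array(65.7065), 'cx': array(313.9959), 'cy': array(200.5632), 'tool_from_camera': array([[ 0.0013,  0.9694,  0.2453,  0.0664],
       [ 1.    , -0.0014,  0.0001, -0.0004],
       [ 0.0004,  0.2453, -0.9694, -0.1427],
       [ 0.    ,  0.    ,  0.    ,  1.    ]])}
jaw_grip wrist []
jaw_grip top [([196.3, 448.0], 0.67), ([173.6, 370.5], 0.63)]
holder wrist []
holder top [([156.0, 428.3], 0.96)]$[0]: bad value
$[0]: bad value
```

View pics/w1.png

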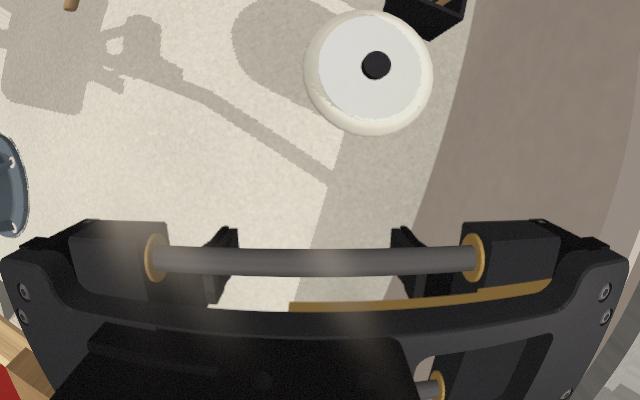

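The rows must carry every key, so nothing moved. The wrist view shows only a pot by the start position: image up is tool +x and image right is tool +y.

```bash
python3 -m jog '[{"tx":0,"ty":0,"tz":-4,"roll":0.08,"jaw":1},{"tx":4.4,"ty":-1.5,"tz":0,"roll":0,"jaw":1},{"tx":4.4,"ty":-1.5,"tz":0,"roll":0,"jaw":1},{"tx":4.4,"ty":-1.5,"tz":0,"roll":0,"jaw":1},{"tx":4.4,"ty":-1.5,"tz":0,"roll":0,"jaw":1},{"tx":4.4,"ty":-1.5,"tz":0,"roll":0,"jaw":1},{"tx":4.4,"ty":-1.5,"tz":0,"roll":0,"jaw":1},{"tx":4.4,"ty":-1.5,"tz":0,"roll":0,"jaw":1}]'; python3 -m jog '[{"tx":4.4,"ty":-1.5,"tz":0,"roll":0,"jaw":1},{"tx":3,"ty":-1.5,"tz":0,"roll":0,"jaw":1},{"tx":0,"ty":0,"tz":0,"roll":0,"jaw":1},{"tx":0,"ty":0,"tz":0,"roll":0,"jaw":1},{"tx":0,"ty":0,"tz":0,"roll":0,"jaw":1}]'
python3 - <<'E'
from h import *
np.set_printoptions(precision=4,suppress=True)
s=read_state();print(s['position'],s['tcp_rot'],s['joint_positions'])
c=capture('wrist');save(c,'w2.png');np.savez('w2.npz',p=s['position'],R=s['tcp_rot'],T=c['tool_from_camera'],k=[c['vertical_fov'],c['cx'],c['cy']])
for t in('jaw_grip','holder'):
  for n in('wrist',):print(t,n,[(l['point'],l['p']) for l in landmark_of(n,t)[:2]])
E
```

```text
time_s: 3.1
position: [0.4534, -0.4373, 0.2817]
tcp_rot: [[0.981, 0.195, 0.0], [0.195, -0.981, -0.0], [0.0, 0.0, -1.0]]
force: [-0.3, -0.1, 0.2]
opening: 0.999
grasp_force: 0.0
time_s: 3.6
position: [0.5179, -0.3952, 0.2814]
tcp_rot: [[0.981, 0.194, -0.001], [0.194, -0.981, -0.0], [-0.001, -0.0, -1.0]]
force: [-0.4, 0.0, -0.7]
opening: 0.998
grasp_force: 0.0
[ 0.5179 -0.3952  0.2814] [[ 0.981   0.1938 -0.0007]
 [ 0.1938 -0.981  -0.0001]
 [-0.0007 -0.     -1.    ]] [-47.1425  30.1339  75.3989  -0.0347  74.4885  31.6931]
jaw_grip wrist [([149.6, 255.8], 0.71)]
holder wrist [([66.7, 262.4], 0.69), ([213.2, 152.6], 0.54)]
```

View pics/w2.png

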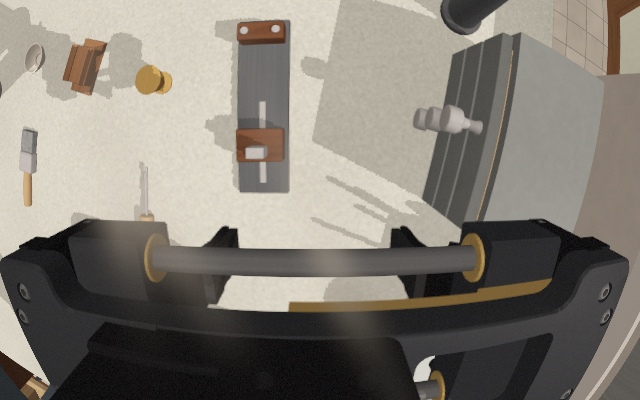

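The wrist view shows the holder clearly: plate corners near (238,20), (290,20), (240,192) and (289,192), and the tab at (256,150).

```bash
cat >> h.py <<'E'
def wray(d,row,col):
    v,cx,cy=d['k']; f=200/np.tan(np.radians(v)/2); u=np.array([col-cx,row-cy]); r=np.linalg.norm(u); t=r/f
    k=np.array([np.sin(t)*u[0]/r,-np.sin(t)*u[1]/r,-np.cos(t)]); T=d['T']
    return d['p']+d['R']@T[:3,3], d['R']@T[:3,:3]@k
def wz(d,row,col,z):
    o,k=wray(d,row,col); return o+k*(z-o[2])/k[2]
E
python3 - <<'E'
from h import *
np.set_printoptions(precision=4,suppress=True)
d=np.load('w2.npz');a=cv2.imread('pics/w2.png')
cv2.imwrite('pics/w2c.png',cv2.resize(a[5:205,190:340],None,fx=3,fy=3,interpolation=cv2.INTER_CUBIC))
tl,tr,bl,br=[wz(d,r,c,.012) for r,c in((20,238),(20,290),(192,240),(192,289))]
ex=(tl+tr-bl-br)/2;print(np.linalg.norm(ex),np.linalg.norm(tl-tr),np.linalg.norm(bl-br),np.degrees(np.arctan2(ex[1],ex[0])))
ex/=np.linalg.norm(ex);print('orig',(bl+br)/2+.175*ex,(tl+tr)/2-.065*ex)
print('grip',wz(d,149.6,255.8,.059),'tabtop',wz(d,153,256,.072),'tool x yaw',np.degrees(np.arctan2(d['R'][1,0],d['R'][0,0])))
E
```

```text
0.23848768330402956 0.07138194818248501 0.06870589802804242 11.02979555877759
orig [ 0.6506 -0.2991  0.012 ] [ 0.6492 -0.2994  0.012 ]
grip [ 0.5399 -0.3196  0.059 ] tabtop [ 0.5376 -0.3227  0.072 ] tool x yaw 11.173664422076621
```

View pics/w2c.png

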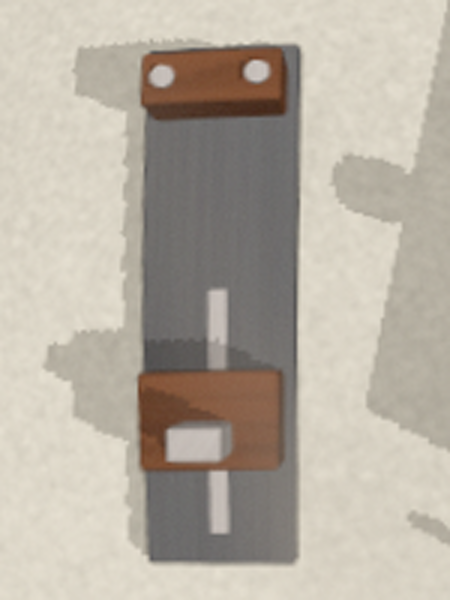

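```bash
python3 -m jog '[{"tx":1.4,"ty":-4.7,"tz":0,"roll":0,"jaw":1},{"tx":1.4,"ty":-4.7,"tz":0,"roll":0,"jaw":1},{"tx":1.4,"ty":-4.7,"tz":0,"roll":0,"jaw":1},{"tx":1.4,"ty":-4.7,"tz":0,"roll":0,"jaw":1},{"tx":1.4,"ty":-4.7,"tz":0,"roll":0,"jaw":1},{"tx":1.4,"ty":-4.7,"tz":0,"roll":0,"jaw":1},{"tx":1.4,"ty":-4.7,"tz":0,"roll":0,"jaw":1},{"tx":1.4,"ty":-4.7,"tz":0,"roll":0,"jaw":1}]' | grep -E 'time|pos'; python3 -m jog '[{"tx":0,"ty":0,"tz":0,"roll":0,"jaw":1},{"tx":0,"ty":0,"tz":0,"roll":0,"jaw":1},{"tx":0,"ty":0,"tz":0,"roll":0,"jaw":1}]'
python3 - <<'E'
from h import *
np.set_printoptions(precision=4,suppress=True)
s=read_state();print(s['position'],s['joint_positions'])
c=capture('wrist');save(c,'w3.png');np.savez('w3.npz',p=s['position'],R=s['tcp_rot'],T=c['tool_from_camera'],k=[c['vertical_fov'],c['cx'],c['cy']])
d=np.load('w3.npz')
for t in('cradle','cup'):
  for l in landmark_of('wrist',t)[:2]: print(t,l['point'],l['p'],wz(d,*l['point'],0))
a=c['img'][0:215,60:460][:,:,::-1];cv2.imwrite('pics/w3c.png',cv2.resize(a,None,fx=2,fy=2,interpolation=cv2.INTER_CUBIC))
E
```

```text
time_s: 4.55
position: [0.5552, -0.0032, 0.2819]
time_s: 4.85
position: [0.5555, -0.0055, 0.2817]
tcp_rot: [[0.981, 0.193, 0.0], [0.193, -0.981, -0.001], [0.0, 0.001, -1.0]]
force: [0.5, 0.0, -0.5]
opening: 0.998
grasp_force: 0.0
[ 0.5555 -0.0055  0.2817] [-12.0774  22.1981  89.438   -0.0395  68.3386  66.8112]
cradle [118.5, 319.5] 0.78 [0.6291 0.0017 0.    ]
cup [122.4, 119.4] 0.73 [0.5795 0.3089 0.    ]
cup [153.8, 507.8] 0.72 [ 0.6492 -0.2984  0.    ]
```

View pics/w3c.png

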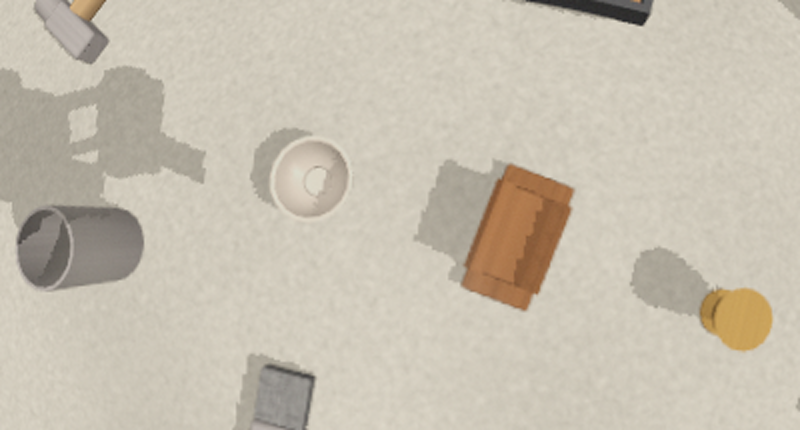

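The cradle's foot corners show at crop (508,164), (574,188), (462,287) and (526,309). The cup is at left, upright, with its rim at about (45,248).

```bash
python3 - <<'E'
from h import *
np.set_printoptions(precision=4,suppress=True)
d=np.load('w3.npz')
for z in(0.,.012):
    P=[wz(d,r/2,60+c/2,z) for c,r in((508,164),(574,188),(462,287),(526,309))]
    ex=P[0]+P[1]-P[2]-P[3];print(sum(P)/4,np.linalg.norm(ex)/2,np.degrees(np.arctan2(ex[1],ex[0])),np.linalg.norm(P[0]-P[1]))
s=read_state();R=s['tcp_rot'];print('to cup',np.array(R).T@(np.array([.580,.311,.2])-s['position'])*100)
E
```

```text
[0.6291 0.0028 0.    ] 0.0899547702519165 -9.572440622618345 0.04752162695973471
[0.6288 0.0029 0.012 ] 0.08741119211660929 -9.572440622618345 0.04617789642770735
to cup [  8.4881 -30.6257   8.1455]
```

```bash
python3 -m jog '[{"tx":1.2,"ty":-4.4,"tz":1,"roll":0,"jaw":1},{"tx":1.2,"ty":-4.4,"tz":1,"roll":0,"jaw":1},{"tx":1.2,"ty":-4.4,"tz":1,"roll":0,"jaw":1},{"tx":1.2,"ty":-4.4,"tz":1,"roll":0,"jaw":1},{"tx":1.2,"ty":-4.4,"tz":1,"roll":0,"jaw":1},{"tx":1.2,"ty":-4.4,"tz":1,"roll":0,"jaw":1},{"tx":1.3,"ty":-4.2,"tz":1,"roll":0,"jaw":1}]' | grep -E 'time|pos'; python3 -m jog '[{"tx":0,"ty":0,"tz":0,"roll":0.12,"jaw":1},{"tx":0,"ty":0,"tz":0,"roll":0.12,"jaw":1},{"tx":0,"ty":0,"tz":0,"roll":0.12,"jaw":1},{"tx":0,"ty":0,"tz":0,"roll":0,"jaw":1},{"tx":0,"ty":0,"tz":0,"roll":0,"jaw":1}]'
python3 - <<'E'
from h import *
np.set_printoptions(precision=4,suppress=True)
s=read_state();R=np.array(s['tcp_rot']);print(s['position'])
c=capture('wrist');save(c,'w4.png');d=dict(p=s['position'],R=R,T=np.array(c['tool_from_camera']),k=[c['vertical_fov'],c['cx'],c['cy']])
for l in landmark_of('wrist','cup')[:2]: print(l['point'],l['p'],wz(d,*l['point'],0))
# rim extremes from trace
m=trace('wrist','cup')
if m: print(m[0]['bbox'],m[0]['p'])
b=m[0]['bbox']
for z in(.09,): print('rim top edge',wz(d,b[1],b[0]+b[2]/2,z))
print('to cup',R.T@(np.array([.580,.311,.062])-s['position'])*100)
E
```

```text
time_s: 5.7
position: [0.5798, 0.3133, 0.211]
time_s: 6.2
position: [0.5797, 0.3117, 0.2114]
tcp_rot: [[0.987, -0.163, -0.0], [-0.163, -0.987, -0.0], [-0.0, 0.0, -1.0]]
force: [-0.2, -0.3, -0.6]
opening: 1.002
grasp_force: 0.0
[0.5797 0.3117 0.2114]
[181.2, 316.9] 0.66 [0.5789 0.3086 0.    ]
[279.7, 154.9, 65.4, 77.1] 0.95
rim top edge [0.619  0.3068 0.09  ]
to cup [ 0.0391  0.0589 14.9385]
```

View pics/w4.png

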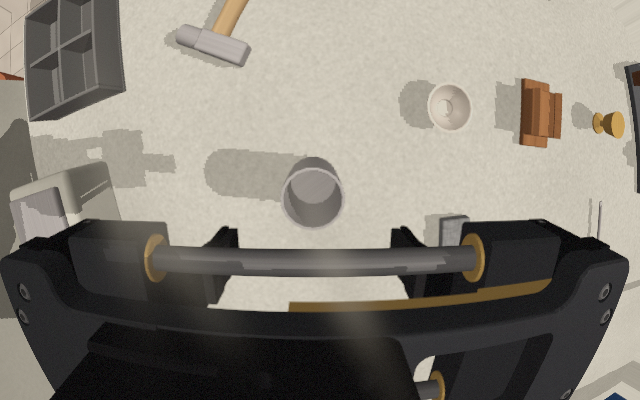

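The cup is centred between the fingers (column 313 against 314). I'll go down and grip.

```bash
python3 -m jog '[{"tx":0,"ty":0,"tz":4,"roll":0,"jaw":1},{"tx":0,"ty":0,"tz":4,"roll":0,"jaw":1},{"tx":0,"ty":0,"tz":4,"roll":0,"jaw":1},{"tx":0,"ty":0,"tz":2.9,"roll":0,"jaw":1},{"tx":0,"ty":0,"tz":0,"roll":0,"jaw":1},{"tx":0,"ty":0,"tz":0,"roll":0,"jaw":1}]' | grep -vE 'tcp'; python3 -m jog '[{"tx":0,"ty":0,"tz":0,"roll":0,"jaw":0},{"tx":0,"ty":0,"tz":0,"roll":0,"jaw":0},{"tx":0,"ty":0,"tz":0,"roll":0,"jaw":0},{"tx":0,"ty":0,"tz":0,"roll":0,"jaw":0},{"tx":0,"ty":0,"tz":0,"roll":0,"jaw":0},{"tx":0,"ty":0,"tz":0,"roll":0,"jaw":0},{"tx":0,"ty":0,"tz":0,"roll":0,"jaw":0},{"tx":0,"ty":0,"tz":0,"roll":0,"jaw":0}]'
```

```text
time_s: 6.95
position: [0.5795, 0.3127, 0.0627]
force: [-0.6, -0.6, -0.3]
opening: 1.0
grasp_force: 0.0
time_s: 7.75
position: [0.5796, 0.3128, 0.0633]
tcp_rot: [[0.987, -0.163, 0.001], [-0.163, -0.987, 0.0], [0.001, -0.0, -1.0]]
force: [-0.3, -0.2, 6.0]
opening: 0.649
grasp_force: 30.0
```

```bash
python3 -m jog '[{"tx":0,"ty":0,"tz":-2,"roll":0,"jaw":0},{"tx":0,"ty":0,"tz":-4,"roll":0,"jaw":0},{"tx":0,"ty":0,"tz":-4,"roll":0,"jaw":0},{"tx":0.2,"ty":2,"tz":-1,"roll":0,"jaw":0},{"tx":0.4,"ty":4,"tz":0,"roll":0,"jaw":0},{"tx":0.4,"ty":4,"tz":0,"roll":0,"jaw":0},{"tx":0.4,"ty":4,"tz":0,"roll":0,"jaw":0},{"tx":0.4,"ty":4,"tz":0,"roll":0,"jaw":0}]' | grep -vE 'tcp'; python3 -m jog '[{"tx":0.4,"ty":4,"tz":0,"roll":0,"jaw":0},{"tx":0,"ty":4,"tz":0,"roll":0,"jaw":0},{"tx":0,"ty":3,"tz":0,"roll":0,"jaw":0},{"tx":0,"ty":0.85,"tz":0,"roll":0,"jaw":0},{"tx":0,"ty":0,"tz":0,"roll":0,"jaw":0},{"tx":0,"ty":0,"tz":0,"roll":0,"jaw":0}]'
cat > cr.py <<'E'
from h import *
np.set_printoptions(precision=2,suppress=True)
s=read_state();o=np.array([.627,.002]);y=np.radians(-9.6);e=np.array([[np.cos(y),np.sin(y)],[-np.sin(y),np.cos(y)]])
print('cradle xy,z mm',e@(np.array(s['position'])[:2]-o)*1000,s['position'][2]*1000,'f',e@np.array(s['force'])[:2],s['force'][2],'yaw',np.degrees(np.arctan2(s['tcp_rot'][1][0],s['tcp_rot'][0][0])),s['opening'],s['time_s'])
E
python3 cr.py
```

```text
time_s: 8.55
position: [0.5657, 0.1297, 0.171]
force: [0.6, -0.1, -1.6]
opening: 0.648
grasp_force: 30.0
time_s: 9.15
position: [0.5516, 0.0151, 0.1719]
tcp_rot: [[0.986, -0.164, -0.001], [-0.164, -0.986, 0.001], [-0.001, -0.001, -1.0]]
force: [0.5, 0.0, -1.5]
opening: 0.645
grasp_force: 30.0
cradle xy,z mm [-76.56   0.32] 171.90074102053055 f [0.51 0.09] -1.506049459426695 yaw -9.425813422329082 0.6447254067338523 9.15
```

```bash
python3 -m jog '[{"tx":0,"ty":0,"tz":3,"roll":0,"jaw":0},{"tx":0,"ty":0,"tz":3,"roll":0,"jaw":0},{"tx":0,"ty":0,"tz":2.2,"roll":0,"jaw":0},{"tx":0,"ty":0,"tz":1,"roll":0,"jaw":0},{"tx":0,"ty":0,"tz":0,"roll":0,"jaw":0},{"tx":0.8,"ty":0,"tz":0,"roll":0,"jaw":0},{"tx":0.8,"ty":0,"tz":0,"roll":0,"jaw":0},{"tx":0,"ty":0,"tz":0,"roll":0,"jaw":0}]' | grep force; python3 cr.py;  python3 -m jog '[{"tx":0.5,"ty":0,"tz":-0.2,"roll":0,"jaw":0},{"tx":0.5,"ty":0,"tz":-0.2,"roll":0,"jaw":0},{"tx":0.5,"ty":0,"tz":-0.2,"roll":0,"jaw":0},{"tx":0,"ty":0,"tz":0,"roll":0,"jaw":0}]' |grep force; python3 cr.py
python3 - <<'E'
from h import *
c=capture('side');a=c['img'][130:280,190:350][:,:,::-1];b=capture('wrist')['img'][:,:,::-1][100:320,210:420]
cv2.imwrite('pics/s5.png',np.hstack([cv2.resize(a,(426,400)),cv2.resize(b,(370,400))]))
E
```

```text
force: [-0.2, 0.7, -1.3]
grasp_force: 30.0
cradle xy,z mm [-58.47   0.18] 81.65183017876687 f [-0.3   0.65] -1.32293028081423 yaw -9.407440690967785 0.6471000690599702 9.95
force: [-8.5, 1.7, -3.4]
grasp_force: 30.0
cradle xy,z mm [-50.99   0.16] 84.94974019085902 f [-8.68  0.25] -3.384768860577608 yaw -9.40263802558971 0.6492708011531397 10.35
```

View pics/s5.png

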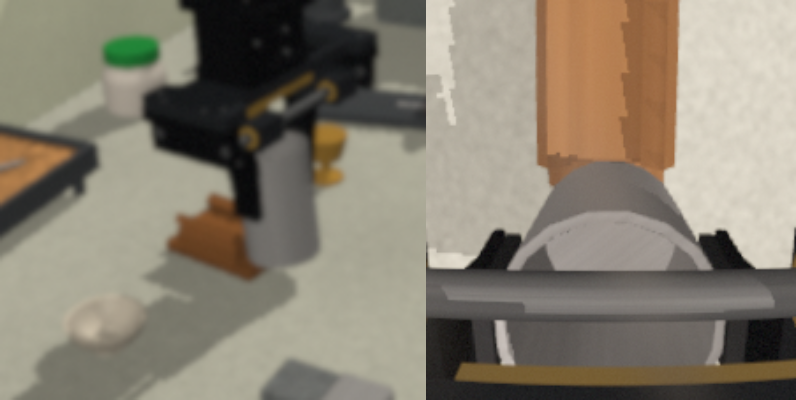

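The cup touches the cradle's end, seen on its axis in the wrist crop, with about 9 N. I'll keep pushing along the arc.

```bash
python3 -m jog '[{"tx":0.5,"ty":0,"tz":-0.1,"roll":0,"jaw":0},{"tx":0.5,"ty":0,"tz":-0.1,"roll":0,"jaw":0},{"tx":0,"ty":0,"tz":0,"roll":0,"jaw":0}]' |grep force; python3 cr.py;  python3 -m jog '[{"tx":0.5,"ty":0,"tz":0,"roll":0,"jaw":0},{"tx":0.5,"ty":0,"tz":0,"roll":0,"jaw":0},{"tx":0,"ty":0,"tz":0,"roll":0,"jaw":0}]' |grep force; python3 cr.py
cat > pic.py <<'E'
import sys
from h import *
c=capture('side');x0,y0=map(int,sys.argv[2:4]);a=c['img'][y0:y0+150,x0:x0+160][:,:,::-1];b=capture('wrist')['img'][:,:,::-1][20:320,150:470]
cv2.imwrite('pics/%s.png'%sys.argv[1],np.hstack([cv2.resize(a,(400,375)),cv2.resize(b,(400,375))]))
for n in('side','wrist'):
    for m in trace(n,'cup')[:1]:
        p=np.argwhere(m['pixels'])[:,::-1].astype(np.float32);print(n,m['bbox'],m['p'],cv2.minAreaRect(p))
E
python3 pic.py s6 190 130
```

```text
force: [-9.2, 2.0, 0.6]
grasp_force: 30.0
cradle xy,z mm [-41.14   0.21] 87.26390973813669 f [-9.45  0.48] 0.5530055114571986 yaw -9.403645087201953 0.6468452520379109 10.75
force: [-8.2, 1.8, 2.6]
grasp_force: 30.0
cradle xy,z mm [-30.24   0.25] 88.00447581606045 f [-8.37  0.38] 2.6204105880621533 yaw -9.403899100194263 0.647720650218931 11.05
side [275.1, 174.7, 32.6, 52.7] 0.56 ((289.357666015625, 200.9659881591797), (49.03422546386719, 28.306346893310547), 72.47443389892578)
wrist [249.7, 211.1, 128.5, 91.7] 0.6 ((314.0, 257.0), (90.0, 128.0), 90.0)
```

```bash
python3 -m jog '[{"tx":0.5,"ty":0,"tz":0,"roll":0,"jaw":0},{"tx":0.5,"ty":0,"tz":0.1,"roll":0,"jaw":0},{"tx":0.4,"ty":0,"tz":0.15,"roll":0,"jaw":0},{"tx":0,"ty":0,"tz":0,"roll":0,"jaw":0}]' |grep force; python3 cr.py;  python3 -m jog '[{"tx":0.5,"ty":0,"tz":0.2,"roll":0,"jaw":0},{"tx":0.5,"ty":0,"tz":0.2,"roll":0,"jaw":0},{"tx":0.4,"ty":0,"tz":0.2,"roll":0,"jaw":0},{"tx":0,"ty":0,"tz":0,"roll":0,"jaw":0}]' |grep force; python3 cr.py
python3 pic.py s7 190 130
```

```text
force: [-6.1, 1.2, 3.9]
grasp_force: 30.0
cradle xy,z mm [-13.79   0.3 ] 86.39020248122748 f [-6.24  0.16] 3.9101851060627006 yaw -9.427694431157184 0.6432144204857084 11.65
force: [-3.1, 2.1, 4.8]
grasp_force: 30.0
cradle xy,z mm [3.36 0.43] 80.5937352143107 f [-3.4   1.58] 4.804112702314423 yaw -9.437334575912603 0.646186849583243 12.05
side [268.1, 173.5, 36.1, 50.6] 0.96 ((282.3986511230469, 197.85812377929688), (43.47661590576172, 28.015682220458984), 54.462318420410156)
wrist [248.7, 218.5, 133.4, 83.9] 0.8 ((314.0, 259.5), (129.99996948242188, 82.99998474121094), -0.0)
```

View pics/s7.png

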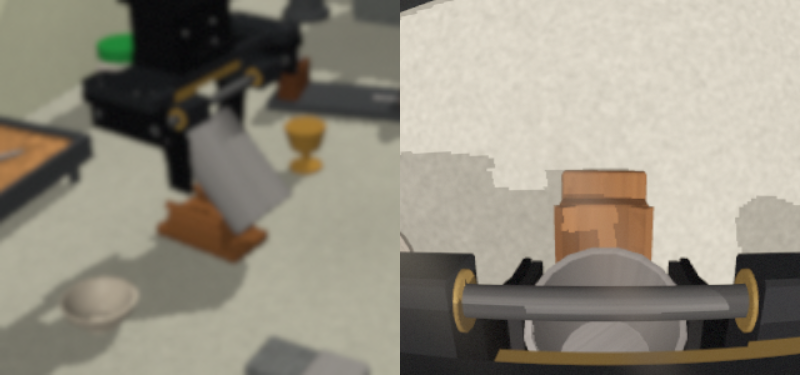

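The side crop shows the cup tilted about 50° on the cradle edge with its mouth toward +x, as intended. I'll lay it down.

```bash
python3 -m jog '[{"tx":0.5,"ty":0,"tz":0.4,"roll":0,"jaw":0},{"tx":0.4,"ty":0,"tz":0.4,"roll":0,"jaw":0},{"tx":0.4,"ty":0,"tz":0.4,"roll":0,"jaw":0},{"tx":0,"ty":0,"tz":0,"roll":0,"jaw":0}]' |grep force; python3 cr.py;  python3 -m jog '[{"tx":0.2,"ty":0,"tz":0.4,"roll":0,"jaw":0},{"tx":0.2,"ty":0,"tz":0.4,"roll":0,"jaw":0},{"tx":0,"ty":0,"tz":0.2,"roll":0,"jaw":0},{"tx":0,"ty":0,"tz":0,"roll":0,"jaw":0}]' |grep force; python3 cr.py
python3 pic.py s8 190 130
```

```text
force: [1.3, 3.3, 3.6]
grasp_force: 30.0
cradle xy,z mm [18.73  0.56] 68.59364197310309 f [0.69 3.45] 3.642245997545359 yaw -9.442987149868456 0.6427180261838386 12.65
force: [1.9, 2.4, 5.4]
grasp_force: 30.0
cradle xy,z mm [22.5   0.68] 59.014793967186904 f [1.43 2.71] 5.391639116389423 yaw -9.440120245845652 0.6431548179010886 13.05
side [255.1, 176.7, 47.7, 49.4] 0.88 ((280.239990234375, 200.6800079345703), (45.600006103515625, 27.200000762939453), 36.869895935058594)
wrist [248.0, 231.4, 129.7, 72.8] 0.86 ((313.5, 266.5), (71.0, 131.0), 90.0)
```

```bash
cat > tilt.py <<'E'
# fit cup pose in the tool's x-z plane (mouth angle above horizontal) from side+wrist silhouettes
import sys
from h import *
from scipy.optimize import minimize
np.set_printoptions(precision=1,suppress=True)
def fit(g0,names=('side','wrist'),gripped=True):
    s=read_state();p=np.array(s['position']);R=np.array(s['tcp_rot'])
    x=np.array([R[0,0],R[1,0],0]);x/=np.linalg.norm(x);z=np.array([0,0,1.]);y=np.cross(z,x)
    C={n:capture(n) for n in names};M={}
    for n in names:
        t=trace(n,'cup')
        if t: M[n]=t[0]['pixels']
    a=np.linspace(0,2*np.pi,60)
    def mask(n,q):
        e,b,h=np.radians(q[0]),q[1]/1000,q[2]/1000
        ax=np.cos(e)*x+np.sin(e)*z; up=np.cross(ax,y); o=p+h*z-b*ax
        P=np.vstack([o+l*ax+.029*(np.cos(a)[:,None]*y+np.sin(a)[:,None]*up) for l in(0,.09)])
        c=C[n];f=200/np.tan(np.radians(c['vertical_fov'])/2)
        if n=='wrist':
            T=np.linalg.inv(np.array(c['tool_from_camera']));k=((P-p)@R)@T[:3,:3].T+T[:3,3]
            t=np.arctan2(np.hypot(k[:,0],k[:,1]),-k[:,2]);r=np.hypot(k[:,0],k[:,1]);u=np.c_[c['cx']+f*t*k[:,0]/r,c['cy']-f*t*k[:,1]/r]
        else:
            T=np.linalg.inv(np.array(c['cam_to_world']));k=P@T[:3,:3].T+T[:3,3];u=np.c_[c['cx']-f*k[:,0]/k[:,2],c['cy']+f*k[:,1]/k[:,2]]
        im=np.zeros((400,640),np.uint8);cv2.fillConvexPoly(im,cv2.convexHull((u*16).round().astype(np.int32)),1,shift=4);return im.astype(bool)
    def cost(q):
        c=0
        for n in M:
            im=mask(n,q);A=im
            if n=='wrist': A=im.copy();A[245:]=0;B=M[n].copy();B[245:]=0   # below: hidden by gripper
            else: B=M[n]
            c+=1-(A&B).sum()/max((A|B).sum(),1)
        return c+((q[2]/20)**2+((q[1]-g0[1])/60)**2)*.1
    best=None
    for e in g0[0]:
        g=[e,g0[1],0];r=minimize(cost,g,method='Nelder-Mead',options=dict(initial_simplex=[g,[e+15,g0[1],0],[e,g0[1]+8,0],[e,g0[1],6]],xatol=.2,fatol=1e-3))
        print('start',e,'elev, bottom->TCP mm, axis height over TCP mm:',r.x,round(r.fun,3))
if __name__=='__main__': fit((eval(sys.argv[1]),float(sys.argv[2])))
E
python3 tilt.py '[0,20,45]' 63
```

```text
start 0 elev, bottom->TCP mm, axis height over TCP mm: [18.5 87.1 20.2] 0.297
start 20 elev, bottom->TCP mm, axis height over TCP mm: [16.6 87.2 17.9] 0.3
start 45 elev, bottom->TCP mm, axis height over TCP mm: [15.4 87.1 16.7] 0.293
```

View pics/s8.png

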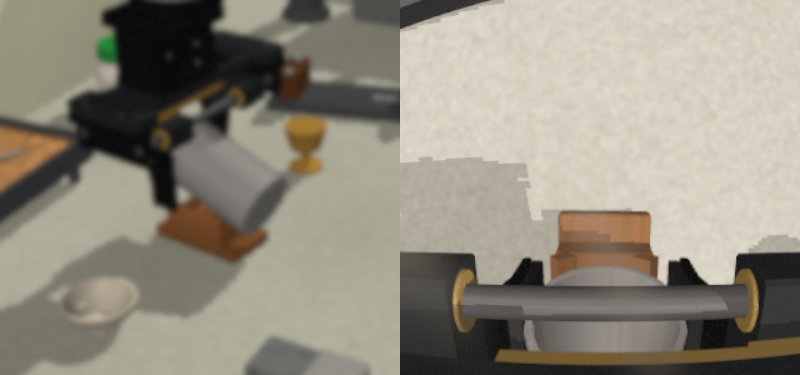

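The cup is still about 17° mouth-up and the TCP sits below its axis. I'll shift it further over the cradle and press down.

```bash
python3 -m jog '[{"tx":0.6,"ty":0,"tz":0,"roll":0,"jaw":0},{"tx":0.6,"ty":0,"tz":0,"roll":0,"jaw":0},{"tx":0.6,"ty":0,"tz":0,"roll":0,"jaw":0},{"tx":0,"ty":0,"tz":0,"roll":0,"jaw":0}]' |grep force; python3 cr.py; python3 tilt.py '[20]' 80; python3 -m jog '[{"tx":0.1,"ty":0,"tz":0.4,"roll":0,"jaw":0},{"tx":0.1,"ty":0,"tz":0.4,"roll":0,"jaw":0},{"tx":0,"ty":0,"tz":0.3,"roll":0,"jaw":0},{"tx":0,"ty":0,"tz":0,"roll":0,"jaw":0}]' |grep force; python3 cr.py;python3 tilt.py '[15]' 80
```

```text
force: [-1.3, 3.2, 1.5]
grasp_force: 30.0
cradle xy,z mm [39.05  0.23] 57.6202632997778 f [-1.78  2.92] 1.497786775161723 yaw -9.424473082111104 0.6471387908939833 13.85
start 20 elev, bottom->TCP mm, axis height over TCP mm: [ 4.1 87.2 11. ] 0.326
force: [3.5, 2.5, 4.0]
grasp_force: 30.0
cradle xy,z mm [41.91  0.39] 47.451507712195294 f [3.01 3.04] 3.9720436105233707 yaw -9.421057331655438 0.6453235395159649 14.45
start 15 elev, bottom->TCP mm, axis height over TCP mm: [-11.   81.5  16.7] 0.605
```

```bash
cat > grid.py <<'E'
# IoU of cup hypotheses in world: cx (centre along line), elev, axis height at centre; frame given by origin,yaw
import sys,itertools
from h import *
def render(c,o,ax,y):
    a=np.linspace(0,2*np.pi,60);up=np.cross(ax,y)
    P=np.vstack([o+l*ax+.029*(np.cos(a)[:,None]*y+np.sin(a)[:,None]*up) for l in(-.045,.045)])
    f=200/np.tan(np.radians(c['vertical_fov'])/2);T=np.linalg.inv(np.array(c['cam_to_world']));k=P@T[:3,:3].T+T[:3,3]
    u=np.c_[c['cx']-f*k[:,0]/k[:,2],c['cy']+f*k[:,1]/k[:,2]]
    im=np.zeros((400,640),np.uint8);cv2.fillConvexPoly(im,cv2.convexHull((u*16).round().astype(np.int32)),1,shift=4);return im.astype(bool)
def run(org,yaw,xs,es,zs,names=('side',),top=6):
    t=np.radians(yaw);x=np.array([np.cos(t),np.sin(t),0]);z=np.array([0,0,1.]);y=np.cross(z,x);C={}
    for n in names:
        c=capture(n);m=trace(n,'cup')
        for k in m[:3]: print(n,np.round(k['bbox']),round(k['p'],2),k['pixels'].sum())
        if m: C[n]=(c,m[0]['pixels'])
    L=[]
    for cx,e,h in itertools.product(xs,es,zs):
        ax=np.cos(np.radians(e))*x+np.sin(np.radians(e))*z;o=np.array([*org,0])+cx/1000*x+h/1000*z;s=0
        for c,m in C.values():
            im=render(c,o,ax,y);s+=(im&m).sum()/(im|m).sum()-.7*((m&~im).sum())/m.sum()
        L.append((round(s,3),cx,e,h))
    print(sorted(L)[::-1][:top])
E
python3 -c "
from grid import *
run((.627,.002),-9.6,range(-40,41,5),range(-20,46,5),range(54,86,4),('side',))
run((.627,.002),-9.6,range(-40,41,5),range(-20,46,5),range(54,86,4),('top',))"
```

```text
side [251. 180.  49.  42.] 0.95 1162
[(np.float64(0.833), 0, 5, 66), (np.float64(0.832), 0, 10, 66), (np.float64(0.825), -5, 5, 66), (np.float64(0.824), -5, 10, 66), (np.float64(0.821), 5, 5, 66), (np.float64(0.819), -10, 5, 66)]
[(0, 40, 45, 82), (0, 40, 45, 78), (0, 40, 45, 74), (0, 40, 45, 70), (0, 40, 45, 66), (0, 40, 45, 62)]
```

```bash
python3 -m jog '[{"tx":0,"ty":0,"tz":0,"roll":0,"jaw":0.7},{"tx":0,"ty":0,"tz":0,"roll":0,"jaw":0.8},{"tx":0,"ty":0,"tz":0,"roll":0,"jaw":1},{"tx":0,"ty":0,"tz":0,"roll":0,"jaw":1},{"tx":0,"ty":0,"tz":0,"roll":0,"jaw":1},{"tx":0,"ty":0,"tz":0,"roll":0,"jaw":1}]' |grep -E "force|open"; python3 -m jog '[{"tx":0,"ty":0,"tz":-2,"roll":0,"jaw":1},{"tx":0,"ty":0,"tz":-4,"roll":0,"jaw":1},{"tx":-2,"ty":0,"tz":-4,"roll":0,"jaw":1},{"tx":-4,"ty":0,"tz":-3,"roll":0,"jaw":1},{"tx":-4,"ty":0,"tz":0,"roll":0,"jaw":1},{"tx":0,"ty":0,"tz":0,"roll":0,"jaw":1},{"tx":0,"ty":0,"tz":0,"roll":0,"jaw":1}]'|grep -E "force|open"; python3 cr.py
python3 -c "
from grid import *
run((.627,.002),-9.6,range(-40,41,3),range(-20,46,5),range(54,76,3),('side',))
s=read_state();c=capture('wrist');save(c,'w9.png');d=dict(p=np.array(s['position']),R=np.array(s['tcp_rot']),T=np.array(c['tool_from_camera']),k=[c['vertical_fov'],c['cx'],c['cy']])
m=trace('wrist','cup')[0];print(m['bbox'],m['p'])
b=m['bbox'];y=np.radians(-9.6);e=np.array([[np.cos(y),np.sin(y)],[-np.sin(y),np.cos(y)]])
for r,cc,z in((b[1],b[0]+b[2]/2,.06),(b[1]+b[3],b[0]+b[2]/2,.085),(b[1]+b[3]/2,b[0],.06),(b[1]+b[3]/2,b[0]+b[2],.06)): print(e@(wz(d,r,cc,z)[:2]-[.627,.002])*1000)
"
```

```text
force: [-0.1, 0.4, 0.6]
opening: 0.983
grasp_force: 0.0
force: [0.4, -0.0, 0.2]
opening: 1.001
grasp_force: 0.0
cradle xy,z mm [-60.61   0.09] 177.55160636779468 f [0.43 0.06] 0.17742310493359872 yaw -9.388358253172669 1.0014594068495948 16.15
side [244. 183.  53.  38.] 0.75 1281
side [213. 238.  33.  25.] 0.31 513
[(np.float64(0.932), 5, 0, 63), (np.float64(0.928), 5, 5, 63), (np.float64(0.918), 8, 0, 63), (np.float64(0.918), 8, 0, 60), (np.float64(0.915), 8, 5, 63), (np.float64(0.908), 5, 0, 60)]
[278.9, 76.8, 72.4, 115.5] 0.91
[47.83091434 -0.32182503]
[-44.87277181  -0.70819509]
[-0.90641862 29.76464726]
[ -0.59349222 -30.89429557]
```

The cup lies centred on the cradle, mouth toward +x and level. I'll regrip at its middle with the TCP about 8 mm above the axis, then lift.

```bash
python3 -m jog '[{"tx":3,"ty":0,"tz":0,"roll":0,"jaw":1},{"tx":3,"ty":0,"tz":2,"roll":0,"jaw":1},{"tx":0.1,"ty":0.05,"tz":4,"roll":0,"jaw":1},{"tx":0,"ty":0,"tz":4,"roll":0,"jaw":1},{"tx":0,"ty":0,"tz":0.9,"roll":0,"jaw":1},{"tx":0,"ty":0,"tz":0,"roll":0,"jaw":1},{"tx":0,"ty":0,"tz":0,"roll":0,"jaw":1}]' | grep force; python3 cr.py; python3 -m jog '[{"tx":0,"ty":0,"tz":0,"roll":0,"jaw":0},{"tx":0,"ty":0,"tz":0,"roll":0,"jaw":0},{"tx":0,"ty":0,"tz":0,"roll":0,"jaw":0},{"tx":0,"ty":0,"tz":0,"roll":0,"jaw":0},{"tx":0,"ty":0,"tz":0,"roll":0,"jaw":0},{"tx":0,"ty":0,"tz":0,"roll":0,"jaw":0},{"tx":0,"ty":0,"tz":0,"roll":0,"jaw":0}]' | grep -E 'force|open'
python3 cr.py
python3 -m jog '[{"tx":0,"ty":0,"tz":-1,"roll":0,"jaw":0},{"tx":0,"ty":0,"tz":-2,"roll":0,"jaw":0},{"tx":0,"ty":0,"tz":-3,"roll":0,"jaw":0},{"tx":0,"ty":0,"tz":-4,"roll":0,"jaw":0},{"tx":0,"ty":0,"tz":0,"roll":-0.12,"jaw":0},{"tx":0,"ty":0,"tz":0,"roll":-0.12,"jaw":0},{"tx":0,"ty":0,"tz":0,"roll":-0.12,"jaw":0},{"tx":0,"ty":0,"tz":0,"roll":0,"jaw":0}]'
cat > ho.py <<'E'
from h import *
np.set_printoptions(precision=2,suppress=True)
s=read_state();o=np.array([.650,-.299]);y=np.radians(11.1);e=np.array([[np.cos(y),np.sin(y)],[-np.sin(y),np.cos(y)]])
print('holder xy,z mm',e@(np.array(s['position'])[:2]-o)*1000,round(s['position'][2]*1000,1),'f',e@np.array(s['force'])[:2],round(s['force'][2],1),'yaw',round(np.degrees(np.arctan2(s['tcp_rot'][1][0],s['tcp_rot'][0][0])),2),round(s['opening'],3),s['grasp_force'],s['time_s'])
E
python3 ho.py
```

```text
force: [0.0, -0.4, 0.8]
grasp_force: 0.0
cradle xy,z mm [ 2.5  -0.32] 69.15243927711559 f [ 0.07 -0.42] 0.7706881384026547 yaw -9.408904339401355 0.9994387313528569 17.05
force: [0.0, 5.9, 4.5]
opening: 0.646
grasp_force: 29.9
cradle xy,z mm [1.26 1.07] 68.84579740805606 f [-0.99  5.85] 4.531668172841418 yaw -9.447633449915257 0.6457392018925913 17.75
time_s: 18.55
position: [0.6276, 0.0009, 0.1682]
tcp_rot: [[0.981, 0.194, -0.001], [0.194, -0.981, -0.001], [-0.001, 0.001, -1.0]]
force: [0.6, -1.3, -1.9]
opening: 0.65
grasp_force: 29.9
holder xy,z mm [ 35.75 298.65] 168.2 f [ 0.31 -1.36] -1.9 yaw 11.21 0.65 29.90757785801179 18.55
```

```bash
python3 -m jog '[{"tx":-0.8,"ty":2,"tz":0,"roll":0,"jaw":0},{"tx":-0.8,"ty":4,"tz":0,"roll":0,"jaw":0},{"tx":-0.8,"ty":4,"tz":0,"roll":0,"jaw":0},{"tx":-0.8,"ty":4,"tz":0,"roll":0,"jaw":0},{"tx":-0.8,"ty":4,"tz":0,"roll":0,"jaw":0},{"tx":-0.8,"ty":4,"tz":0,"roll":0,"jaw":0},{"tx":-0.8,"ty":4,"tz":0,"roll":0,"jaw":0},{"tx":-0.9,"ty":2.9,"tz":0,"roll":0,"jaw":0}]' | grep force; python3 -m jog '[{"tx":0,"ty":0.9,"tz":0,"roll":0,"jaw":0},{"tx":0,"ty":0,"tz":0,"roll":0,"jaw":0},{"tx":0,"ty":0,"tz":0,"roll":0,"jaw":0},{"tx":0,"ty":0,"tz":0,"roll":0,"jaw":0}]' | grep force; python3 ho.py
python3 -c "
from grid import *
run((.650,-.299),11.1,range(-60,21,3),range(-40,31,5),range(145,176,3),('side','top'))
y=np.radians(11.1);e=np.array([[np.cos(y),np.sin(y)],[-np.sin(y),np.cos(y)]])
d=np.load('w2.npz');print('jaw front top edge holder x',e@(wz(d,129,259,.041)[:2]-[.65,-.299])*1000,'fixed jaw top inner edge',e@(wz(d,5+104/3,260,.042)[:2]-[.65,-.299])*1000)
"
```

```text
force: [0.9, 0.8, -1.8]
grasp_force: 29.9
force: [-0.6, 0.7, -1.8]
grasp_force: 29.9
holder xy,z mm [-27.76   3.04] 167.8 f [-0.45  0.77] -1.8 yaw 11.29 0.648 29.909134868285037 19.75
side [307. 102.  42.  26.] 0.71 664
side [388. 205.  38.  14.] 0.49 333
side [255. 201.  42.  33.] 0.21 958
top [445. 165.   8.  11.] 0.47 85
[(np.float64(0.684), -27, 0, 160), (np.float64(0.673), -27, 0, 163), (np.float64(0.657), -27, -5, 160), (np.float64(0.649), -27, 0, 157), (np.float64(0.645), -27, -5, 163), (np.float64(0.643), -30, 5, 160)]
jaw front top edge holder x [-87.72457879  -0.18360779] fixed jaw top inner edge [26.27648072 -1.27094065]
```

```bash
python3 -m jog '[{"tx":0,"ty":0.3,"tz":3,"roll":0,"jaw":0},{"tx":0,"ty":0,"tz":3,"roll":0,"jaw":0},{"tx":0,"ty":0,"tz":2.6,"roll":0,"jaw":0},{"tx":0,"ty":0,"tz":1,"roll":0,"jaw":0},{"tx":0,"ty":0,"tz":0,"roll":0,"jaw":0},{"tx":0,"ty":0,"tz":0,"roll":0,"jaw":0}]' | grep force; python3 ho.py; python3 -m jog '[{"tx":0.6,"ty":0,"tz":0,"roll":0,"jaw":0},{"tx":0.6,"ty":0,"tz":0,"roll":0,"jaw":0},{"tx":0.4,"ty":0,"tz":0,"roll":0,"jaw":0},{"tx":0,"ty":0,"tz":0,"roll":0,"jaw":0}]' | grep force; python3 ho.py; python3 -m jog '[{"tx":0.5,"ty":0,"tz":-0.3,"roll":0,"jaw":0},{"tx":0.4,"ty":0,"tz":-0.3,"roll":0,"jaw":0},{"tx":0,"ty":0,"tz":0,"roll":0,"jaw":0}]' | grep force; python3 ho.py
```

```text
force: [-0.0, 0.9, -0.6]
grasp_force: 29.9
holder xy,z mm [-27.31  -2.46] 73.1 f [0.18 0.93] -0.6 yaw 11.23 0.651 29.908892830626428 20.55
force: [-11.6, -4.2, 4.8]
grasp_force: 29.9
holder xy,z mm [-15.88  -2.69] 73.5 f [-12.24  -1.9 ] 4.8 yaw 11.34 0.646 29.919609491589654 20.95
force: [-15.4, -6.6, 5.1]
grasp_force: 30.0
holder xy,z mm [-9.46 -3.03] 79.1 f [-16.37  -3.48] 5.1 yaw 11.32 0.647 29.999268079732246 21.25
```

```bash
python3 -m jog '[{"tx":0.4,"ty":0,"tz":-0.3,"roll":0,"jaw":0},{"tx":0.4,"ty":0,"tz":-0.3,"roll":0,"jaw":0},{"tx":0,"ty":0,"tz":0,"roll":0,"jaw":0}]' | grep force; python3 ho.py; cat > g2.py <<'E'
from grid import *
s=read_state();z=int(s['position'][2]*1000-8)
y=np.radians(11.1);x=int(np.array([np.cos(y),np.sin(y)])@(np.array(s['position'])[:2]-[.65,-.299])*1000)
run((.650,-.299),11.1,range(x-15,x+16,3),range(-110,21,5),range(z-12,z+13,4),('side',))
E
python3 g2.py; python3 -m jog '[{"tx":0.4,"ty":0,"tz":-0.3,"roll":0,"jaw":0},{"tx":0.4,"ty":0,"tz":-0.3,"roll":0,"jaw":0},{"tx":0,"ty":0,"tz":0,"roll":0,"jaw":0}]' | grep force; python3 ho.py;python3 g2.py
```

```text
force: [-12.0, -4.4, 5.7]
grasp_force: 30.0
holder xy,z mm [ 0.3 -3.3] 85.7 f [-12.65  -1.99] 5.7 yaw 11.29 0.647 29.977541295957053 21.55
side [301. 129.  40.  30.] 0.97 601
[(np.float64(0.695), -3, -20, 85), (np.float64(0.693), -3, -20, 81), (np.float64(0.692), 0, -20, 81), (np.float64(0.678), -3, -15, 81), (np.float64(0.678), -3, -25, 81), (np.float64(0.677), 0, -20, 85)]
force: [-7.8, -4.0, 2.1]
grasp_force: 30.0
holder xy,z mm [10.09 -2.94] 91.1 f [-8.46 -2.42] 2.1 yaw 11.27 0.647 29.991203106173927 21.95
side [301. 124.  39.  34.] 0.9 567
[(np.float64(0.669), 7, -30, 87), (np.float64(0.667), 4, -30, 91), (np.float64(0.662), 7, -30, 91), (np.float64(0.659), 4, -30, 87), (np.float64(0.656), 7, -25, 87), (np.float64(0.654), 4, -25, 91)]
```

```bash
python3 -m jog '[{"tx":0.5,"ty":0,"tz":-0.1,"roll":0,"jaw":0},{"tx":0.5,"ty":0,"tz":-0.1,"roll":0,"jaw":0},{"tx":0,"ty":0,"tz":0,"roll":0,"jaw":0}]' | grep force; python3 ho.py; python3 g2.py; python3 -m jog '[{"tx":0.5,"ty":0,"tz":0,"roll":0,"jaw":0},{"tx":0.5,"ty":0,"tz":0.1,"roll":0,"jaw":0},{"tx":0,"ty":0,"tz":0,"roll":0,"jaw":0}]' | grep force; python3 ho.py;python3 g2.py
```

```text
force: [-7.8, -2.8, 3.0]
grasp_force: 30.0
holder xy,z mm [20.5  -2.93] 93.6 f [-8.22 -1.29] 3.0 yaw 11.29 0.646 29.995228180570166 22.35
side [297. 123.  39.  36.] 0.85 571
[(np.float64(0.673), 11, -35, 93), (np.float64(0.665), 11, -40, 93), (np.float64(0.662), 14, -40, 97), (np.float64(0.657), 14, -35, 93), (np.float64(0.654), 14, -40, 93), (np.float64(0.65), 14, -45, 97)]
force: [-5.9, -1.7, 6.0]
grasp_force: 30.0
holder xy,z mm [31.59 -3.02] 93.7 f [-6.11 -0.56] 6.0 yaw 11.28 0.648 29.997949639187027 22.75
side [294. 120.  34.  38.] 0.79 588
[(np.float64(0.692), 22, -50, 97), (np.float64(0.686), 22, -45, 93), (np.float64(0.683), 19, -40, 93), (np.float64(0.681), 22, -50, 93), (np.float64(0.68), 19, -45, 93), (np.float64(0.678), 22, -55, 97)]
```

```bash
python3 -m jog '[{"tx":-0.9,"ty":0,"tz":0,"roll":0,"jaw":0},{"tx":-0.9,"ty":0,"tz":0,"roll":0,"jaw":0},{"tx":0,"ty":0,"tz":0.8,"roll":0,"jaw":0},{"tx":0,"ty":0,"tz":0,"roll":0,"jaw":0}]' | grep force; python3 ho.py; python3 g2.py; python3 -m jog '[{"tx":0.5,"ty":0,"tz":0,"roll":0,"jaw":0},{"tx":0.5,"ty":0,"tz":0,"roll":0,"jaw":0},{"tx":0.5,"ty":0,"tz":0,"roll":0,"jaw":0},{"tx":0,"ty":0,"tz":0,"roll":0,"jaw":0}]' | grep force; python3 ho.py;python3 g2.py
```

```text
force: [-0.3, -0.0, -2.6]
grasp_force: 30.0
holder xy,z mm [14.07 -1.28] 81.5 f [-0.3   0.04] -2.6 yaw 11.19 0.65 29.996711629810306 23.25
side [302. 124.  37.  41.] 0.92 549
[(np.float64(0.648), 5, -45, 81), (np.float64(0.643), 5, -50, 81), (np.float64(0.64), 5, -50, 85), (np.float64(0.638), 8, -50, 81), (np.float64(0.632), 2, -40, 81), (np.float64(0.632), 2, -45, 81)]
force: [-10.6, -1.6, 6.0]
grasp_force: 30.0
holder xy,z mm [26.17 -1.59] 83.7 f [-10.72   0.51] 6.0 yaw 11.29 0.644 29.996322555751284 23.75
side [297. 124.  33.  37.] 0.87 474
[(np.float64(0.564), 11, -45, 83), (np.float64(0.564), 11, -55, 83), (np.float64(0.563), 11, -50, 83), (np.float64(0.558), 14, -60, 87), (np.float64(0.556), 17, -65, 87), (np.float64(0.556), 14, -55, 83)]
```

```bash
python3 -m jog '[{"tx":0.5,"ty":0,"tz":0,"roll":0,"jaw":0},{"tx":0.5,"ty":0,"tz":0,"roll":0,"jaw":0},{"tx":0,"ty":0,"tz":0,"roll":0,"jaw":0}]' | grep force; python3 ho.py; python3 g2.py; python3 -m jog '[{"tx":0.5,"ty":0,"tz":0.1,"roll":0,"jaw":0},{"tx":0.5,"ty":0,"tz":0.1,"roll":0,"jaw":0},{"tx":0,"ty":0,"tz":0,"roll":0,"jaw":0}]' | grep force; python3 ho.py;python3 g2.py
```

```text
force: [-8.8, -1.8, 7.6]
grasp_force: 30.0
holder xy,z mm [36.88 -1.73] 84.1 f [-9.01 -0.06] 7.6 yaw 11.29 0.646 29.99643317668415 24.15
side [296. 125.  29.  37.] 0.93 462
[(np.float64(0.55), 27, -75, 88), (np.float64(0.547), 30, -75, 88), (np.float64(0.546), 27, -70, 88), (np.float64(0.546), 24, -70, 88), (np.float64(0.545), 21, -55, 84), (np.float64(0.545), 21, -60, 88)]
force: [-6.4, 0.2, 9.2]
grasp_force: 30.0
holder xy,z mm [48.22 -2.2 ] 83.3 f [-6.23  1.47] 9.2 yaw 11.29 0.645 29.997084308051853 24.55
side [293. 124.  29.  37.] 0.72 466
[(np.float64(0.553), 33, -75, 87), (np.float64(0.553), 33, -80, 87), (np.float64(0.547), 33, -70, 87), (np.float64(0.543), 36, -75, 87), (np.float64(0.543), 36, -85, 87), (np.float64(0.541), 36, -80, 87)]
```

```bash
python3 -m jog '[{"tx":-0.5,"ty":0,"tz":-1,"roll":0,"jaw":0},{"tx":-2,"ty":0,"tz":-0.5,"roll":0,"jaw":0},{"tx":-3,"ty":0,"tz":0,"roll":0,"jaw":0},{"tx":-0.8,"ty":0,"tz":0,"roll":0,"jaw":0},{"tx":0,"ty":0,"tz":0,"roll":0,"jaw":0},{"tx":0,"ty":0,"tz":0,"roll":0,"jaw":0}]' | grep force; python3 ho.py; python3 g2.py
python3 - <<'E'
from h import *
s=read_state();c=capture('wrist');save(c,'w10.png')
m=trace('wrist','cup')
for k in m[:2]: print(k['bbox'],k['p'],k['pixels'].sum())
a=c['img'];print(a.shape)
E
python3 tilt.py '[-60,-75,-90]' 40
```

```text
force: [0.1, 0.5, -1.3]
grasp_force: 30.0
holder xy,z mm [-11.82  -2.42] 96.4 f [0.23 0.5 ] -1.3 yaw 11.2 0.646 29.998470345781243 25.25
side [317. 120.  26.  36.] 0.9 449
[(np.float64(0.515), -26, -80, 100), (np.float64(0.513), -26, -85, 100), (np.float64(0.51), -26, -75, 100), (np.float64(0.509), -23, -85, 100), (np.float64(0.507), -23, -80, 100), (np.float64(0.503), -26, -70, 100)]
[252.5, 202.7, 123.7, 99.4] 0.62 6525
(400, 640, 3)
start -60 elev, bottom->TCP mm, axis height over TCP mm: [-100.2   27.5   13.6] 0.784
start -75 elev, bottom->TCP mm, axis height over TCP mm: [-100.    42.6   12.2] 0.794
start -90 elev, bottom->TCP mm, axis height over TCP mm: [-100.4   42.7   10.4] 0.788
```

```bash
python3 -m jog '[{"tx":0,"ty":-0.2,"tz":1.5,"roll":0,"jaw":0},{"tx":0,"ty":0,"tz":1.3,"roll":0,"jaw":0},{"tx":0,"ty":0,"tz":0,"roll":0,"jaw":0},{"tx":0,"ty":0,"tz":0,"roll":0,"jaw":0}]' | grep force; python3 ho.py;  python3 -m jog '[{"tx":0,"ty":0,"tz":0.3,"roll":0,"jaw":0},{"tx":0,"ty":0,"tz":0,"roll":0,"jaw":0}]' | grep force; python3 ho.py;  python3 -m jog '[{"tx":0,"ty":0,"tz":0.3,"roll":0,"jaw":0},{"tx":0,"ty":0,"tz":0,"roll":0,"jaw":0}]' | grep force; python3 ho.py;  python3 -m jog '[{"tx":0,"ty":0,"tz":0.3,"roll":0,"jaw":0},{"tx":0,"ty":0,"tz":0,"roll":0,"jaw":0}]' | grep force; python3 ho.py
python3 -c "
from grid import *
run((.650,-.299),11.1,range(-60,15,3),range(-110,-39,5),range(50,82,4),('side',))"
```

```text
force: [-0.9, 0.1, -1.4]
grasp_force: 30.0
holder xy,z mm [-13.67   0.59] 66.7 f [-0.91  0.25] -1.4 yaw 11.21 0.648 29.998383541569638 26.05
force: [0.0, -0.1, -1.3]
grasp_force: 30.0
holder xy,z mm [-13.08  -0.12] 65.0 f [ 0.01 -0.1 ] -1.3 yaw 11.21 0.644 29.9983022563174 26.25
force: [-0.7, 0.5, -1.8]
grasp_force: 30.0
holder xy,z mm [-13.21   0.08] 61.9 f [-0.57  0.62] -1.8 yaw 11.21 0.647 29.998258931809687 26.45
force: [0.7, 0.2, -2.0]
grasp_force: 30.0
holder xy,z mm [-13.32   0.22] 58.7 f [0.76 0.07] -2.0 yaw 11.22 0.641 29.99824834016181 26.65
side [318. 134.  26.  38.] 0.55 431
[(np.float64(0.512), -27, -75, 62), (np.float64(0.511), -24, -80, 66), (np.float64(0.509), -30, -70, 62), (np.float64(0.509), -30, -75, 62), (np.float64(0.509), -33, -60, 58), (np.float64(0.508), -27, -70, 62)]
```

```bash
for i in 1; do python3 -m jog '[{"tx":0,"ty":0,"tz":0.3,"roll":0,"jaw":0},{"tx":0,"ty":0,"tz":0,"roll":0,"jaw":0}]' | grep force; python3 ho.py;  python3 -m jog '[{"tx":0,"ty":0,"tz":0.3,"roll":0,"jaw":0},{"tx":0,"ty":0,"tz":0,"roll":0,"jaw":0}]' | grep force; python3 ho.py;  python3 -m jog '[{"tx":0,"ty":0,"tz":0.3,"roll":0,"jaw":0},{"tx":0,"ty":0,"tz":0,"roll":0,"jaw":0}]' | grep force; python3 ho.py; done
```

```text
force: [0.5, -0.5, 0.1]
grasp_force: 30.0
holder xy,z mm [-12.75  -0.31] 56.4 f [ 0.43 -0.55] 0.1 yaw 11.22 0.644 29.998111724962655 26.95
force: [0.6, 2.2, 9.0]
grasp_force: 30.0
holder xy,z mm [-12.15  -0.42] 55.6 f [1.03 2.  ] 9.0 yaw 11.22 0.648 30.004501454386627 27.15
force: [0.5, 4.5, 14.1]
grasp_force: 30.0
holder xy,z mm [-10.74  -0.62] 54.2 f [1.32 4.29] 14.1 yaw 11.2 0.645 30.011170090465384 27.35
```

```bash
python3 -m jog '[{"tx":0.5,"ty":0,"tz":-0.2,"roll":0,"jaw":0},{"tx":0.5,"ty":0,"tz":0,"roll":0,"jaw":0},{"tx":0,"ty":0,"tz":0,"roll":0,"jaw":0}]' | grep force; python3 ho.py;  python3 -m jog '[{"tx":0.5,"ty":0,"tz":0,"roll":0,"jaw":0},{"tx":0,"ty":0,"tz":0,"roll":0,"jaw":0}]' | grep force; python3 ho.py;  python3 -m jog '[{"tx":0.4,"ty":0,"tz":0,"roll":0,"jaw":0},{"tx":0,"ty":0,"tz":0,"roll":0,"jaw":0}]' | grep force; python3 ho.py; python3 -c "
from grid import *
run((.650,-.299),11.1,range(-40,15,3),range(-110,-59,5),range(53,68,3),('side',))"
```

```text
force: [-4.3, -0.2, 10.3]
grasp_force: 30.0
holder xy,z mm [-4.02 -0.38] 53.8 f [-4.25  0.59] 10.3 yaw 11.29 0.646 29.998994426896388 27.65
force: [-5.6, -0.7, 9.9]
grasp_force: 30.0
holder xy,z mm [ 0.38 -0.34] 53.6 f [-5.58  0.43] 9.9 yaw 11.29 0.642 29.998287347607402 27.85
force: [-5.7, -0.9, 9.3]
grasp_force: 30.0
holder xy,z mm [ 4.06 -0.35] 53.5 f [-5.81  0.19] 9.3 yaw 11.29 0.642 29.997144611752447 28.05
side [311. 132.  24.  42.] 0.58 465
side [289. 268.  84.  36.] 0.35 1420
[(np.float64(0.558), -7, -85, 62), (np.float64(0.554), -10, -80, 59), (np.float64(0.554), -13, -75, 62), (np.float64(0.554), -16, -70, 59), (np.float64(0.553), -19, -60, 56), (np.float64(0.552), -13, -75, 59)]
```

```bash
python3 -m jog '[{"tx":0.4,"ty":0,"tz":0,"roll":0,"jaw":0},{"tx":0,"ty":0,"tz":0,"roll":0,"jaw":0}]' | grep force; python3 ho.py;  python3 -m jog '[{"tx":0.3,"ty":0,"tz":0,"roll":0,"jaw":0},{"tx":0,"ty":0,"tz":0,"roll":0,"jaw":0}]' | grep force; python3 ho.py;  python3 -m jog '[{"tx":0.3,"ty":0,"tz":0,"roll":0,"jaw":0},{"tx":0,"ty":0,"tz":0,"roll":0,"jaw":0}]' | grep force; python3 ho.py; 
```

```text
force: [-5.1, -1.8, 8.7]
grasp_force: 30.0
holder xy,z mm [ 8.06 -0.34] 53.4 f [-5.33 -0.83] 8.7 yaw 11.28 0.646 29.99758693804324 28.35
force: [-7.9, -1.9, 10.4]
grasp_force: 30.0
holder xy,z mm [ 9.76 -0.28] 53.3 f [-8.09 -0.33] 10.4 yaw 11.3 0.644 29.999623812655045 28.55
force: [-12.9, -3.4, 11.0]
grasp_force: 30.0
holder xy,z mm [10.31 -0.26] 53.0 f [-13.29  -0.89] 11.0 yaw 11.35 0.649 29.990401131635736 28.75
```

```bash
python3 -m jog '[{"tx":0.3,"ty":0,"tz":0.2,"roll":0,"jaw":0},{"tx":0.3,"ty":0,"tz":0.2,"roll":0,"jaw":0},{"tx":0,"ty":0,"tz":0,"roll":0,"jaw":0},{"tx":0,"ty":0,"tz":0,"roll":0,"jaw":0}]' | grep force; python3 ho.py;  python3 -m jog '[{"tx":-0.4,"ty":0,"tz":-0.3,"roll":0,"jaw":0},{"tx":-0.3,"ty":0,"tz":-0.3,"roll":0,"jaw":0},{"tx":0,"ty":0,"tz":0,"roll":0,"jaw":0}]' | grep force; python3 ho.py; python3 -c "
from grid import *
run((.650,-.299),11.1,range(-20,15,3),range(-110,-59,5),range(53,65,2),('side',))"
```

```text
force: [-17.9, -2.8, 18.0]
grasp_force: 30.0
holder xy,z mm [14.32 -0.21] 50.2 f [-18.15   0.69] 18.0 yaw 11.34 0.64 29.99270552980306 29.15
force: [-4.8, -1.7, 1.5]
grasp_force: 30.0
holder xy,z mm [13.32  0.38] 53.6 f [-5.04 -0.75] 1.5 yaw 11.22 0.643 29.996623326514964 29.45
side [312. 132.  23.  40.] 0.94 442
[(np.float64(0.538), -11, -65, 57), (np.float64(0.536), 1, -90, 59), (np.float64(0.536), -11, -60, 57), (np.float64(0.535), -14, -65, 55), (np.float64(0.534), 1, -90, 63), (np.float64(0.534), -2, -90, 59)]
```

```bash
python3 -m jog '[{"tx":-0.2,"ty":0,"tz":0,"roll":0,"jaw":0},{"tx":0,"ty":0,"tz":0,"roll":0,"jaw":0.7},{"tx":0,"ty":0,"tz":0,"roll":0,"jaw":0.8},{"tx":0,"ty":0,"tz":0,"roll":0,"jaw":1},{"tx":0,"ty":0,"tz":0,"roll":0,"jaw":1},{"tx":0,"ty":0,"tz":0,"roll":0,"jaw":1},{"tx":0,"ty":0,"tz":0,"roll":0,"jaw":1}]' | grep force; python3 ho.py;  python3 -m jog '[{"tx":0,"ty":0,"tz":-2,"roll":0,"jaw":1},{"tx":0,"ty":0,"tz":-4,"roll":0,"jaw":1},{"tx":0,"ty":0,"tz":-4,"roll":0,"jaw":1},{"tx":-3,"ty":0,"tz":-2,"roll":0,"jaw":1},{"tx":-4,"ty":0,"tz":0,"roll":0,"jaw":1},{"tx":0,"ty":0,"tz":0,"roll":0,"jaw":1},{"tx":0,"ty":0,"tz":0,"roll":0,"jaw":1}]' | grep force; python3 ho.py; cat > chk.py <<'E'
from grid import *
run((.650,-.299),11.1,range(-70,20,2),range(-110,-59,5),range(53,66,3),('side',))
s=read_state();c=capture('wrist');save(c,'w11.png');d=dict(p=np.array(s['position']),R=np.array(s['tcp_rot']),T=np.array(c['tool_from_camera']),k=[c['vertical_fov'],c['cx'],c['cy']])
y=np.radians(11.1);e=np.array([[np.cos(y),np.sin(y)],[-np.sin(y),np.cos(y)]])
for k in trace('wrist','cup')[:2]:
    b=k['bbox'];print(b,k['p'])
    p=np.argwhere(k['pixels']);print('top row mid @z102',e@(wz(d,b[1],p[p[:,0]==p[:,0].min()][:,1].mean(),.102)[:2]-[.65,-.299])*1000,'sides',[round((e@(wz(d,p[p[:,1]==q][:,0].mean(),q,.102)[:2]-[.65,-.299]))[1]*1000,1) for q in(p[:,1].min(),p[:,1].max())])
for l in landmark_of('wrist','cup')[:2]: print('origin',l['p'],e@(wz(d,*l['point'],.102)[:2]-[.65,-.299])*1000)
for l in landmark_of('wrist','jaw_grip')[:2]: print('grip',l['p'],e@(wz(d,*l['point'],.059)[:2]-[.65,-.299])*1000)
E
python3 chk.py
```

```text
force: [0.1, -0.0, 0.1]
grasp_force: 0.0
holder xy,z mm [13.11  0.08] 54.1 f [ 0.14 -0.05] 0.1 yaw 11.22 0.987 0.0 30.25
force: [1.0, 0.0, 0.5]
grasp_force: 0.0
holder xy,z mm [-57.67  -0.25] 174.5 f [ 0.95 -0.16] 0.5 yaw 11.14 1.003 0.0 30.95
side [307. 131.  26.  40.] 0.87 744
side [351. 149.  17.  24.] 0.44 331
[(np.float64(0.894), 2, -85, 59), (np.float64(0.894), 0, -90, 62), (np.float64(0.893), 0, -85, 59), (np.float64(0.892), 0, -85, 62), (np.float64(0.892), 0, -90, 59), (np.float64(0.89), 2, -85, 62)]
[274.0, 100.8, 81.7, 81.0] 0.59
top row mid @z102 [26.08732671  0.8643522 ] sides [np.float64(29.3), np.float64(-27.7)]
origin 0.84 [-1.21804136  1.05421069]
```

The cup stands inverted at holder (-1, +1) mm, released. Next I'll grip the tab and slide the jaw.

```bash
python3 -m jog '[{"tx":-3,"ty":0,"tz":0,"roll":0,"jaw":1},{"tx":-2.6,"ty":0,"tz":1,"roll":0,"jaw":1},{"tx":0,"ty":0,"tz":4,"roll":0,"jaw":1},{"tx":0,"ty":0,"tz":3.5,"roll":0,"jaw":1},{"tx":0,"ty":0,"tz":2.3,"roll":0,"jaw":1},{"tx":0,"ty":0,"tz":0,"roll":0,"jaw":1},{"tx":0,"ty":0,"tz":0,"roll":0,"jaw":1}]' | grep force; python3 ho.py; python3 -m jog '[{"tx":0,"ty":0,"tz":0,"roll":0,"jaw":0},{"tx":0,"ty":0,"tz":0,"roll":0,"jaw":0},{"tx":0,"ty":0,"tz":0,"roll":0,"jaw":0},{"tx":0,"ty":0,"tz":0,"roll":0,"jaw":0},{"tx":0,"ty":0,"tz":0,"roll":0,"jaw":0},{"tx":0,"ty":0,"tz":0,"roll":0,"jaw":0},{"tx":0,"ty":0,"tz":0,"roll":0,"jaw":0},{"tx":0,"ty":0,"tz":0,"roll":0,"jaw":0}]' | grep force; python3 ho.py
```

```text
force: [-0.1, -0.6, -0.0]
grasp_force: 0.0
holder xy,z mm [-112.62   -0.26] 65.9 f [-0.16 -0.53] -0.0 yaw 11.25 1.002 0.0 31.95
force: [0.7, -0.8, 0.4]
grasp_force: 0.0
holder xy,z mm [-113.16   -0.13] 66.0 f [ 0.55 -0.97] 0.4 yaw 11.22 0.357 0.0 32.75
```

```bash
python3 -m jog '[{"tx":0,"ty":0,"tz":0,"roll":0,"jaw":0},{"tx":0,"ty":0,"tz":0,"roll":0,"jaw":0},{"tx":0,"ty":0,"tz":0,"roll":0,"jaw":0},{"tx":0,"ty":0,"tz":0,"roll":0,"jaw":0},{"tx":0,"ty":0,"tz":0,"roll":0,"jaw":0}]' | grep force; python3 ho.py
python3 -m jog '[{"tx":0.6,"ty":0,"tz":0,"roll":0,"jaw":0},{"tx":0.8,"ty":0,"tz":0,"roll":0,"jaw":0},{"tx":0.8,"ty":0,"tz":0,"roll":0,"jaw":0},{"tx":0.8,"ty":0,"tz":0,"roll":0,"jaw":0},{"tx":0.8,"ty":0,"tz":0,"roll":0,"jaw":0},{"tx":0.7,"ty":0,"tz":0,"roll":0,"jaw":0},{"tx":0.2,"ty":0,"tz":0,"roll":0,"jaw":0},{"tx":0,"ty":0,"tz":0,"roll":0,"jaw":0}]' | grep force; python3 ho.py
```

```text
force: [0.5, 3.7, 0.4]
grasp_force: 30.0
holder xy,z mm [-113.24    0.5 ] 65.9 f [1.22 3.54] 0.4 yaw 11.2 0.248 30.018891664221883 33.25
force: [0.6, 3.7, -0.3]
grasp_force: 30.0
holder xy,z mm [-64.91   0.06] 65.9 f [1.33 3.55] -0.3 yaw 11.22 0.252 30.02372349612415 34.05
```

```bash
python3 -m jog '[{"tx":0.3,"ty":0,"tz":0,"roll":0,"jaw":0},{"tx":0.3,"ty":0,"tz":0,"roll":0,"jaw":0},{"tx":0,"ty":0,"tz":0,"roll":0,"jaw":0}]' | grep force; python3 ho.py
for k in 1; do python3 -m jog '[{"tx":0.2,"ty":0,"tz":0,"roll":0,"jaw":0},{"tx":0,"ty":0,"tz":0,"roll":0,"jaw":0}]' | grep zzz; python3 ho.py; python3 -m jog '[{"tx":0.15,"ty":0,"tz":0,"roll":0,"jaw":0},{"tx":0,"ty":0,"tz":0,"roll":0,"jaw":0}]' | grep zzz; python3 ho.py; done
```

```text
force: [-1.4, 2.9, 0.8]
grasp_force: 30.0
holder xy,z mm [-59.9    0.01] 66.0 f [-0.85  3.1 ] 0.8 yaw 11.21 0.249 30.021483432501554 34.35
holder xy,z mm [-58.06   0.  ] 66.0 f [-1.42  3.58] 1.2 yaw 11.22 0.25 30.021991920657456 34.55
holder xy,z mm [-57.28  -0.02] 66.0 f [-4.6   2.12] 1.3 yaw 11.23 0.251 30.025510881096125 34.75
```

```bash
python3 -m jog '[{"tx":0.2,"ty":0,"tz":0,"roll":0,"jaw":0},{"tx":0,"ty":0,"tz":0,"roll":0,"jaw":0}]' | grep zzz; python3 ho.py; python3 -m jog '[{"tx":0.2,"ty":0,"tz":0,"roll":0,"jaw":0},{"tx":0,"ty":0,"tz":0,"roll":0,"jaw":0}]' | grep zzz; python3 ho.py; python3 chk.py
```

```text
holder xy,z mm [-57.03   0.01] 65.9 f [-9.56  2.39] 4.9 yaw 11.26 0.249 30.033561335876584 34.95
holder xy,z mm [-56.81   0.04] 66.0 f [-12.96   1.02] 7.3 yaw 11.29 0.249 30.041980231180787 35.15
side [310. 134.  23.  39.] 0.85 603
[(np.float64(0.73), 4, -85, 56), (np.float64(0.73), 2, -85, 59), (np.float64(0.73), 2, -85, 56), (np.float64(0.729), 4, -85, 59), (np.float64(0.729), 4, -90, 59), (np.float64(0.729), 2, -85, 62)]
[235.8, 72.9, 157.7, 162.5] 0.58
top row mid @z102 [27.35572722  0.99841083] sides [np.float64(29.3), np.float64(-27.1)]
origin 0.75 [-1.99700488  1.50231557]
grip 0.67 [-57.61220693   0.420266  ]
grip 0.64 [-5.27483893  0.16643834]
```

```bash
python3 -m jog '[{"tx":-0.3,"ty":0,"tz":0,"roll":0,"jaw":0},{"tx":0,"ty":0,"tz":0,"roll":0,"jaw":0.4},{"tx":0,"ty":0,"tz":0,"roll":0,"jaw":0.6},{"tx":0,"ty":0,"tz":0,"roll":0,"jaw":0.7},{"tx":0,"ty":0,"tz":0,"roll":0,"jaw":0.7},{"tx":0,"ty":0,"tz":0,"roll":0,"jaw":0.7}]' | grep force; python3 ho.py;  python3 -m jog '[{"tx":0,"ty":0,"tz":-2,"roll":0,"jaw":0.7},{"tx":0,"ty":0,"tz":-4,"roll":0,"jaw":0.7},{"tx":0,"ty":0,"tz":-4,"roll":0,"jaw":0.7},{"tx":-3,"ty":0,"tz":-2,"roll":0,"jaw":0.7},{"tx":0,"ty":0,"tz":0,"roll":0,"jaw":0.7},{"tx":0,"ty":0,"tz":0,"roll":0,"jaw":0.7}]' | grep force; python3 ho.py; python3 chk.py
```

```text
force: [-0.4, -0.4, 0.6]
grasp_force: 0.0
holder xy,z mm [-55.07  -0.41] 66.1 f [-0.44 -0.32] 0.6 yaw 11.24 0.621 0.0 36.05
force: [-0.7, 0.4, -0.1]
grasp_force: 0.0
holder xy,z mm [-85.61  -0.34] 186.7 f [-0.65  0.55] -0.1 yaw 11.17 0.7 0.0 36.65
side [308. 131.  24.  43.] 0.79 799
[(np.float64(0.935), 2, -85, 59), (np.float64(0.928), 4, -90, 59), (np.float64(0.915), 4, -85, 59), (np.float64(0.905), 2, -90, 59), (np.float64(0.902), 2, -85, 62), (np.float64(0.901), 0, -90, 59)]
[276.1, 60.6, 78.2, 78.2] 0.85
top row mid @z102 [27.42379352  1.1471173 ] sides [np.float64(29.9), np.float64(-27.1)]
origin 0.64 [0.52186844 1.34226139]
grip 0.76 [-56.4103543    0.14495459]
```

```bash
python3 -c "
from rig import *
print(hand_in())"
```

```text
the job is handed in; nothing more can be done
None
```

The job is handed in at about 37 s. By my last measurements the tumbler stands mouth-down on the plate, about 1 mm from its place against the fixed jaw and from the jaws' mid-width. The movable jaw was slid up until it met the tumbler at about 13 N, then let go. The hand-in returned no verdict.

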